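# Set the sliding length stop against the red collar

## Task

Set the length stop for the next cut: with closed fingertips press down the yellow thumb plate in the middle of the grey sliding block to free its brake, keep it pressed and push the block along the aluminium rail until it stands right up against the red collar, then let the plate come back up so that the block is held there. Do not drag the block while the plate is up, do not pinch it or force it hard, and leave the loose tools and materials where they lie.

Things in the scene. Friction and masses are not known exactly. Their poses are not given: they have to be found in the camera images.
- stop_rail: Plywood board 400 x 100 x 12 mm, fixed on the table, carrying an aluminium T-slot rail 360 x 40 mm whose top is 42 mm above the table. Origin: centre of the board's underside, on the table. Its x axis runs along the rail, z up.
- stop_block: Grey block sliding on the rail, 100 mm along it (x), 58 mm wide. Origin: its centre line at the height of the rail's top (42 mm over the table). Its ends are 20 mm thick shoulders up to 83 mm over the table; between them is a 60 mm long saddle with the yellow plate. Closed fingertips on the plate can push on a shoulder's inner face (30 mm from the origin). It cannot leave the rail.
- plate_top (a point): Centre of the top face of the yellow, ribbed thumb plate (56 mm along the rail x 46 mm), 71 mm above the table when up; it moves with the plate and block. Axes as the rail's.
- stop_slide (a joint): Position of the block along the rail's x axis, m, 0 at the middle of the rail, positive towards the rail's +x. With the plate up a brake holds it against a push of about 8 N; with the plate down it slides with about 1 N.
- thumb_plate (a joint): Travel of the thumb plate, m: 0 up (brake holds), 0.010 fully down. It is sprung up with about 10 N at 0, growing to 14 N at 0.010; the brake is free from about 0.002 on.
- red_collar: Red collar fixed across the rail near one end (which end varies), 20 mm along the rail, 58 mm wide, top 63 mm above the table, steel screw head on it to 69 mm. Origin: rail centre line at table height, midway in its 20 mm; x axis along the rail. It stops the block: touching, the two origins are 60 mm apart along the rail.
- blue_collar: Blue collar of the same shape near the rail's other end; for another length, not wanted now.
- masking_roll: Loose roll of masking tape, 96 mm across, 24 mm high, origin under its centre. Leave alone.
- pencil_flat: Loose red carpenter's pencil, 168 x 12 x 10 mm, along its x. Leave alone.
- sanding_block: Loose cork sanding block, 63 x 113 x 34 mm. Leave alone.
- wax_tin: Loose round wax tin, 73 mm across, 26 mm high. Leave alone.
- hammer: Loose hammer, 268 mm long along its y, 27 mm high. Leave alone.
- batten: Loose wooden batten, 32 x 190 x 12 mm, long along its y. Leave alone.

How it is judged:
By the outcome, as a careful person would: the job done as asked, in the order asked, and still so for the second after the job is handed in, with the robot touching nothing.
It also fails if it takes over 38 s, if anything falls off the work surface, if the arm or the gripper's body presses on something with over 40 N, if the wrist force passes 120 N, or if a joint passes its speed limit or range.

## Robot

A 6-joint arm with a two-finger parallel gripper is mounted at the origin on a cart in front of the work surface, level with it; the furniture and walls round the work are solid. World frame = base frame: x ahead of the robot, y to its left, z up, the work surface at z = 0. Lengths are in m, angles in rad, forces in N, time in s.
With the tool pointing down it reaches from about 0.325 to 0.925 m from the base axis. Payload 3.1 kg.
Tool frame: the origin (TCP) lies at the very end of the fingers, on their centre line; the grasp point (between the pads) lies 19 mm behind it; z points along the fingers, y is the line along which they close (so a half turn about z gives the same grasp; the last joint's range is limited). The gripper opens to 85 mm and grips with 20 to 120 N. Pads are 22 mm wide; open, the fingers measure 114 mm over their backs; the gripper's body (76 mm by 85 mm) begins 54 mm behind the grasp point. The pads swing forward as they close: fully open they stand 13 mm farther back than shut.
Start: joints at [-1.288, 0.217, 1.613, -0, 1.311, -0.112], TCP at [0.24, -0.577, 0.206] pointing down, gripper open.
Joint ranges: [-2.75, 2.75], [-0.78, 2.1], [0.31, 2.55], [-1.13, 4.27], [0.13, 2.63], [-2.58, 2.58]. Speed limits (rad/s): [2.79, 2.79, 3.14, 3.14, 3.14, 3.14].

## Interface

Orientations are given as a unit quaternion [w, x, y, z].
In Python, from rig import read_state, capture, manip gives the robot as it stands.
- The arm moves only by the tool send_rows, never from a script. Its argument "rows" is a list of rows, each an object with "grip": the finger opening in mm, from 0 to 85.4; "offset": the shift along the tool's x, y, z in mm, a list of three; "spin": the turn about the tool's z in degrees. In form: [{"grip": grip, "offset": [x, y, z], "spin": spin}, ...]. A call has 1 to 20 rows; each row shifts and turns the commanded pose from where the row before left it, along the tool's axes as they then stand; what a row does not reach is not made up. A row lasts 1/10 s, in which the tool goes at most 50 mm and 8.59 degrees, less where a joint would pass 70% of its speed; a pose out of reach is approached as far as the arm can. A call with a gripper value outside its range is refused whole. The fingers move at their own pace and stop on an object; "force" is the grip in N (left out, the last holds). Time passes only in rows, so rows that do not move let the fingers close. It gives the time, the measured TCP pose, the force, the opening and the grip force at its end, in the units of the state.
- read_state(): the state, without advancing time (a new reading comes with each control period).
- capture(name): name is "side" or "top" or "wrist"; returns a dict with "img" (400x640x3 uint8, red, green, blue), "fx", "fy", "cx", "cy" (pixels), "R" (3x3) and "t" (3): a world point X has camera coordinates R X + t. Camera axes: x right, y down, z forward; pixel columns grow to the right and rows downward; lengths in m; the calibration is good to about 2 mm. A picture is of the moment at which its call begins. There is no depth.
- manip.job_done(): hands the job in; it is judged then, once.
The state is a dict: "time": time; "joints": joint angles; "dq": joint speeds; "joint_efforts": joint torques, N m; "ee_pos": TCP position; "eef_rot": TCP orientation; "wrist_force": force on the tool from outside, world axes, zero at the start; "torque": the same for the moment, N m; "finger_gap": finger opening in m; "gripper_force": force on a finger pad.
Only numpy, scipy, OpenCV 4.12 (cv2) and the standard library are available. Lean on these libraries where they do the work, as an engineer would, in place of code of your own. Each camera call takes 0.05 s, during which the arm holds its last target. There are 200 camera calls.

## Working session

There is one attempt and no reset: what is moved stays moved. The work goes in short steps, Python scripts to look and compute and a tool call to move; the robot and the scene stay as the last step left them, time stands still between calls to the robot, and variables do not carry over. Pictures are saved under pics/ and viewed, at most 10 in all, crops included, and the job is handed in when it is done.

Besides the shell and the picture viewer there is one more tool, called after "Emit:" as name(argument=value, ...), one argument or row to a line, values as JSON. send_rows: Moves the arm, as the interface text tells. Its arguments: {"type":"object","properties":{"rows":{"type":"array","items":{"type":"object","properties":{"grip":{"type":"number"},"offset":{"type":"array","items":{"type":"number"}},"spin":{"type":"number"}}}},"force":{"type":"number"}},"required":["rows"]}

```bash
mkdir -p pics; python3 - <<'E'
from rig import *
import cv2,numpy as np
s=read_state();print(s['time'],s['ee_pos'],s['eef_rot'],s['finger_gap'])
for n in['top','side']:
    c=capture(n);cv2.imwrite(f'pics/{n}0.png',c['img'][:,:,::-1])
    print(n,c['fx'],c['cx'],c['cy'],np.round(c['R'],3).tolist(),c['t'], -np.array(c['R']).T@c['t'])
E
```

```text
0.0 [ 0.24016416 -0.57606218  0.20472996] [-1.21511213e-03  9.80576958e-01  1.96130934e-01 -1.00237708e-04] 0.0855064238020057
top 471.9620055685732 313.8814155443697 200.05863392561636 [[0.024, -1.0, 0.009], [-0.985, -0.025, -0.17], [0.17, -0.005, -0.985]] [0.06410658 0.53313386 1.31167949] [0.30079888 0.08347888 1.38253237]
side 489.4440598888894 323.0202579233814 188.7175532795319 [[-0.025, -1.0, 0.008], [-0.507, 0.006, -0.862], [0.862, -0.025, -0.507]] [0.08246567 0.336053   1.30528162] [-0.95260956  0.11347095  0.95034292]
```

View pics/top0.png

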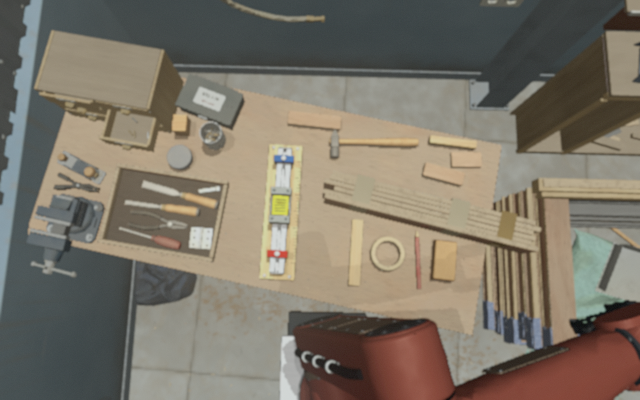

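View pics/side0.png

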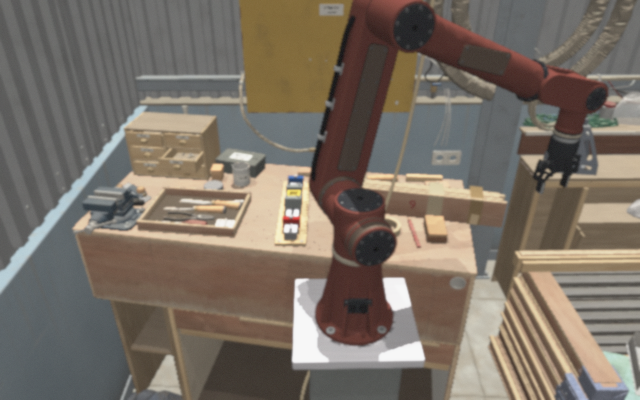

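The top view shows the rail running roughly along world x. The blue collar is at (284,159), the yellow plate at (281,206) and the red collar at (277,254), on the near side. Next I measure these points.

```bash
cat > h.py <<'E'
from rig import *
import cv2,numpy as np
def blob(c,col,roi=None):
    h=cv2.cvtColor(c['img'],cv2.COLOR_RGB2HSV).astype(int);H,S,V=h[...,0],h[...,1],h[...,2]
    m={'red':((H<8)|(H>172))&(S>150)&(V>90),'blue':(abs(H-110)<12)&(S>130)&(V>70),'yellow':(abs(H-28)<6)&(S>150)&(V>100)}[col].astype(np.uint8)
    if roi: z=np.zeros_like(m);a,b,e,f=roi;z[b:f,a:e]=m[b:f,a:e];m=z
    n,l,st,ce=cv2.connectedComponentsWithStats(m)
    i=1+np.argmax(st[1:,4]);return ce[i],st[i],l==i
def ray(c,p,z):
    R=np.array(c['R']);o=-R.T@c['t'];d=R.T@[(p[0]-c['cx'])/c['fx'],(p[1]-c['cy'])/c['fy'],1]
    return o+d*(z-o[2])/d[2]
E
python3 - <<'E'
from h import *
c=capture('top')
P={}
for k,z in[('red',.063),('blue',.063),('yellow',.071)]:
    p,st,_=blob(c,k,(255,140,310,285));P[k]=ray(c,p,z);print(k,p,st,P[k])
d=P['blue']-P['red'];print(np.linalg.norm(d),np.degrees(np.arctan2(d[1],d[0])),np.linalg.norm(P['yellow']-P['red']))
E
```

```text
red [283.33333333 254.18181818] [280 252   7   6  33] [0.37353896 0.15851896 0.063     ]
blue [277.  157.4] [276 157   3   2   5] [0.65030107 0.18637061 0.063     ]
yellow [276.23076923 196.84615385] [274 196   8   5  13] [0.5334849  0.18367234 0.071     ]
0.27815999559081145 5.746550457872098 0.16210920975437984
```

The masks are too strict, so I enlarge the area to look.

```bash
python3 - <<'E'
from h import *
c=capture('top')
im=c['img'][140:285,240:325]
h=cv2.cvtColor(c['img'],cv2.COLOR_RGB2HSV)
for x,y in[(272,254),(283,254),(278,159),(290,159),(276,206),(280,213),(287,200),(265,206)]:print(x,y,h[y,x])
cv2.imwrite('pics/c.png',cv2.resize(im,None,fx=4,fy=4,interpolation=cv2.INTER_CUBIC)[:,:,::-1])
E
```

```text
272 254 [  3 176 201]
283 254 [  3 175 202]
278 159 [107 128 177]
290 159 [107 131 181]
276 206 [ 31 144 199]
280 213 [ 31 150 211]
287 200 [ 31 141 208]
265 206 [ 26  64 203]
```

View pics/c.png

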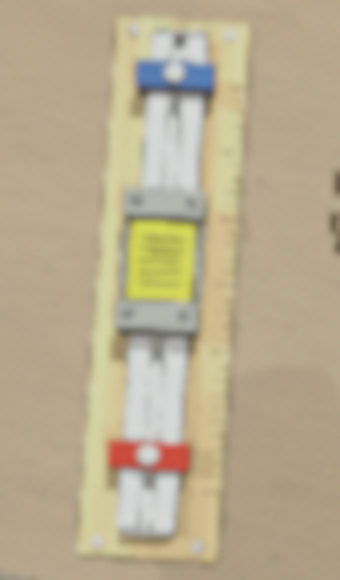

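The crop shows the red collar at about (277,254), the plate at (280,205) and the blue collar at (284,159), with the near shoulder ending around row 223. I re-measure with looser masks.

```bash
sed -i "s/(S>150)&(V>90)/(S>100)\&(V>90)/;s/(S>130)&(V>70)/(S>80)\&(V>70)/;s/(S>150)&(V>100)/(S>110)\&(V>100)/" h.py
python3 - <<'E'
from h import *
c=capture('top')
P={}
for k,z in[('red',.063),('blue',.063),('yellow',.071)]:
    p,st,m=blob(c,k,(255,140,310,285))
    r=cv2.minAreaRect(np.argwhere(m)[:,::-1].astype(np.float32));q=ray(c,r[0],z);P[k]=q;print(k,p,r,q)
d=P['blue']-P['red'];u=d/np.linalg.norm(d);print(np.linalg.norm(d),np.degrees(np.arctan2(d[1],d[0])),np.dot(P['yellow']-P['red'],u), np.cross(u,P['yellow']-P['red'])[2])
s=read_state();print(s['time'],s['ee_pos'])
from scipy.spatial.transform import Rotation as R
w=s['eef_rot'];print(R.from_quat([w[1],w[2],w[3],w[0]]).as_matrix().round(3))
E
```

```text
red [282.76 254.28] ((282.0, 254.0), (6.0, 8.0), 90.0) [0.373952   0.16224098 0.063     ]
blue [277.75675676 158.54054054] ((278.0, 158.5), (5.0, 6.0), 90.0) [0.64711394 0.18337393 0.063     ]
yellow [279.80254777 204.54140127] ((280.0, 204.5), (19.0, 16.0), 90.0) [0.51188925 0.17226274 0.071     ]
0.27397819369276427 4.423830107593063 0.13829932624189242 -0.0006477099974226685
0.25 [ 0.24028159 -0.57653022  0.20547369]
[[ 0.923  0.385 -0.   ]
 [ 0.385 -0.923  0.001]
 [ 0.    -0.001 -1.   ]]
```

Emit:
send_rows(
  force=30,
  rows=[
    {"grip": 0, "offset": [27, -29.3, 0], "spin": 0},
    {"grip": 0, "offset": [27, -29.3, 0], "spin": 0},
    {"grip": 0, "offset": [27, -29.3, 0], "spin": 0},
    {"grip": 0, "offset": [27, -29.3, 0], "spin": 0},
    {"grip": 0, "offset": [27, -29.3, 0], "spin": 0},
    {"grip": 0, "offset": [27, -29.3, 0], "spin": 0},
    {"grip": 0, "offset": [27, -29.3, 0], "spin": 0},
    {"grip": 0, "offset": [27, -29.3, 0], "spin": 0},
    {"grip": 0, "offset": [27, -29.3, 0], "spin": 0},
    {"grip": 0, "offset": [27, -29.3, 0], "spin": 0},
    {"grip": 0, "offset": [27, -29.3, 0], "spin": 0},
    {"grip": 0, "offset": [27, -29.3, 0], "spin": 0},
    {"grip": 0, "offset": [27, -29.3, 0], "spin": 0},
    {"grip": 0, "offset": [27, -29.3, 0], "spin": 0},
    {"grip": 0, "offset": [27, -29.3, 0], "spin": 0},
    {"grip": 0, "offset": [27, -29.3, 0], "spin": 0},
    {"grip": 0, "offset": [27, -29.3, 0], "spin": 0},
    {"grip": 0, "offset": [27, -29.3, 0], "spin": 0},
    {"grip": 0, "offset": [27, -29.3, 0], "spin": 0},
    {"grip": 0, "offset": [27, -29.3, 0], "spin": 0},
  ],
)

```text
time: 2.25
ee_pos: [0.5137, 0.1734, 0.2061]
eef_rot: [0.0, 0.981, 0.196, 0.0]
wrist_force: [0.2, 0.5, 0.2]
finger_gap: -0.0004
gripper_force: 0.0
```

Emit:
send_rows(
  rows=[
    {"grip": 0, "offset": [0, 0, 0], "spin": 8.2},
    {"grip": 0, "offset": [0, 0, 0], "spin": 8.2},
    {"grip": 0, "offset": [0, 0, 0], "spin": 8.2},
    {"grip": 0, "offset": [0, 0, 0], "spin": 0},
    {"grip": 0, "offset": [0, 0, 0], "spin": 0},
  ],
)

```text
time: 2.75
ee_pos: [0.5133, 0.1717, 0.206]
eef_rot: [0.0, 1.0, -0.016, -0.0]
wrist_force: [0.2, 0.8, -0.4]
finger_gap: 0.0001
gripper_force: 0.0
```

```bash
python3 - <<'E'
from h import *
from scipy.spatial.transform import Rotation as R
s=read_state();w=s['eef_rot'];print(s['time'],s['ee_pos'],s['wrist_force'],R.from_quat([w[1],w[2],w[3],w[0]]).as_matrix().round(3))
c=capture('wrist');cv2.imwrite('pics/w1.png',c['img'][:,:,::-1]);print(np.round(c['R'],3).tolist(),c['fx'])
E
```

```text
2.75 [0.51334037 0.1716744  0.20599186] [ 0.2347029   0.79401201 -0.41972292] [[ 1.    -0.032 -0.   ]
 [-0.032 -1.    -0.   ]
 [-0.     0.    -1.   ]]
[[-0.032, -0.999, -0.0], [-0.944, 0.03, 0.328], [-0.328, 0.011, -0.945]] 307.1584369430964
```

View pics/w1.png

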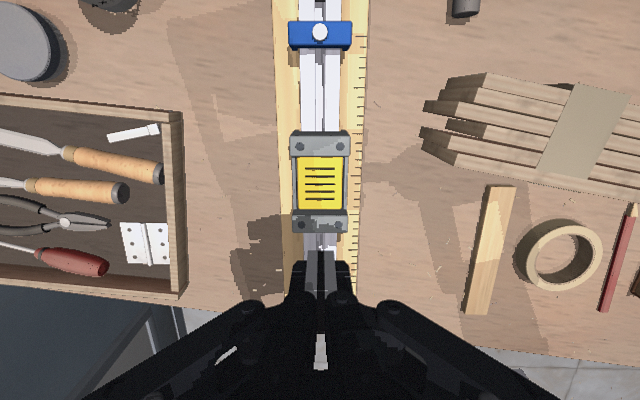

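The wrist view has the rail upright in the image and centred on column 320, with the plate at about (320,183) and the blue collar at (320,33). Alignment is good. I check the plate and collar positions from here.

```bash
python3 - <<'E'
from h import *
c=capture('wrist');p,st,m=blob(c,'yellow',(285,145,355,225));r=cv2.boundingRect(m.astype(np.uint8))
x,y,w,h=r;P=ray(c,(x+w/2-.5,y+h/2-.5),.071);print(r,P,ray(c,(x,y),.071)-ray(c,(x+w,y+h),.071))
b,st,m=blob(c,'blue',(280,0,360,60));x,y,w,h=cv2.boundingRect(m.astype(np.uint8));print((x,y,w,h),ray(c,(x+w/2,y+10),.063))
# shoulder top edges, z=.083 (block ends), red collar in top view over full width
print(ray(c,(320,131),.083),ray(c,(320,222),.083))
c=capture('top')
hh=cv2.cvtColor(c['img'],cv2.COLOR_RGB2HSV).astype(int)
mm=((hh[...,0]<8)|(hh[...,0]>172))&(hh[...,1]>90);q=np.argwhere(mm[245:264,262:292])+[245,262];a,bb=q.min(0),q.max(0);print(a,bb);ctr=((a+bb)/2)[::-1];print(ray(c,ctr,.063))
E
```

```text
(297, 157, 46, 52) [0.51501388 0.17194172 0.071     ] [ 5.67359568e-02  4.53611864e-02 -5.55111512e-17]
(288, 21, 64, 25) [0.65396066 0.16688641 0.063     ]
[0.56789267 0.16968267 0.083     ] [0.47625402 0.17268492 0.083     ]
[245 262] [263 291]
[0.37358165 0.17752034 0.063     ]
```

Emit:
send_rows(
  rows=[
    {"grip": 0, "offset": [-3, 0, 10], "spin": 0},
    {"grip": 0, "offset": [-4, 0, 20], "spin": 0},
    {"grip": 0, "offset": [-4, 0, 25], "spin": 0},
    {"grip": 0, "offset": [0, 0, 25], "spin": 0},
    {"grip": 0, "offset": [0, 0, 20], "spin": 0},
    {"grip": 0, "offset": [0, 0, 10], "spin": 0},
    {"grip": 0, "offset": [0, 0, 0], "spin": 0},
    {"grip": 0, "offset": [0, 0, 0], "spin": 0},
  ],
)

```text
time: 3.7
ee_pos: [0.5029, 0.1721, 0.0965]
eef_rot: [-0.0, 1.0, -0.017, 0.0]
wrist_force: [0.5, -1.1, 0.8]
finger_gap: -0.0
gripper_force: 0.0
```

```bash
python3 - <<'E'
from h import *
print(read_state()['ee_pos'])
c=capture('wrist');cv2.imwrite('pics/w2.png',c['img'][:,:,::-1])
E
```

```text
[0.50290588 0.17212479 0.09653805]
```

View pics/w2.png

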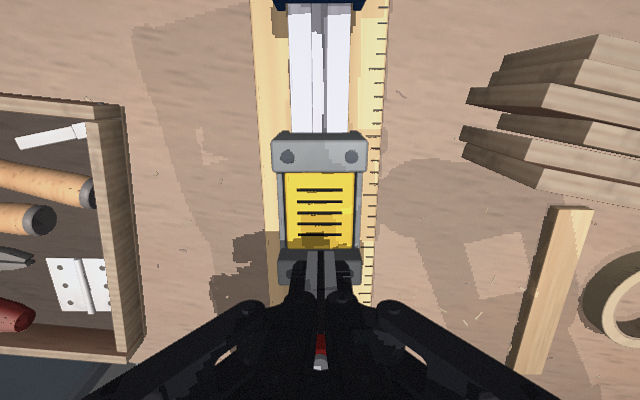

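The tip at (320,250) is centred across the plate and above its near part. The camera looks obliquely, so the tip appears shifted toward the near shoulder. Next I press down.

Emit:
send_rows(
  rows=[
    {"grip": 0, "offset": [0, 0, 10], "spin": 0},
    {"grip": 0, "offset": [0, 0, 10], "spin": 0},
    {"grip": 0, "offset": [0, 0, 3], "spin": 0},
    {"grip": 0, "offset": [0, 0, 3], "spin": 0},
    {"grip": 0, "offset": [0, 0, 3], "spin": 0},
    {"grip": 0, "offset": [0, 0, 2], "spin": 0},
    {"grip": 0, "offset": [0, 0, 2], "spin": 0},
    {"grip": 0, "offset": [0, 0, 0], "spin": 0},
  ],
)

```text
time: 4.55
ee_pos: [0.5023, 0.1721, 0.0629]
eef_rot: [0.0, 1.0, -0.017, -0.0]
wrist_force: [-0.1, -0.3, -0.4]
finger_gap: -0.0001
gripper_force: 0.0
```

Contact was expected here, but the wrist force is zero. I check before going on.

```bash
python3 - <<'E'
from h import *
s=read_state();print(s['ee_pos'],s['wrist_force'],s['torque'],s['joint_efforts'])
c=capture('wrist');a=c['img'][100:400,170:470]
t=capture('side');b=t['img'][165:250,255:340]
f=lambda i:cv2.resize(i,(400,400),interpolation=cv2.INTER_CUBIC)
cv2.imwrite('pics/w3.png',np.hstack([f(a),f(b)])[:,:,::-1])
R=np.array(c['R']);q=R@np.array(s['ee_pos'])+c['t'];print('tcp px',q[:2]/q[2]*c['fx']+[c['cx'],c['cy']])
print(read_state()['wrist_force'])
E
```

```text
[0.5023412  0.17205687 0.06289   ] [-0.09369364 -0.2824809  -0.35559477] [-0.0148287  -0.01532629  0.0023099 ] [-1.77722872e-02 -3.37680316e+01 -2.56869149e+01 -3.48917865e-04
 -3.00627609e-02 -1.12666595e-05]
tcp px [319.52900686 243.7393226 ]
[-0.52624524  0.74469885  0.64501682]
```

View pics/w3.png

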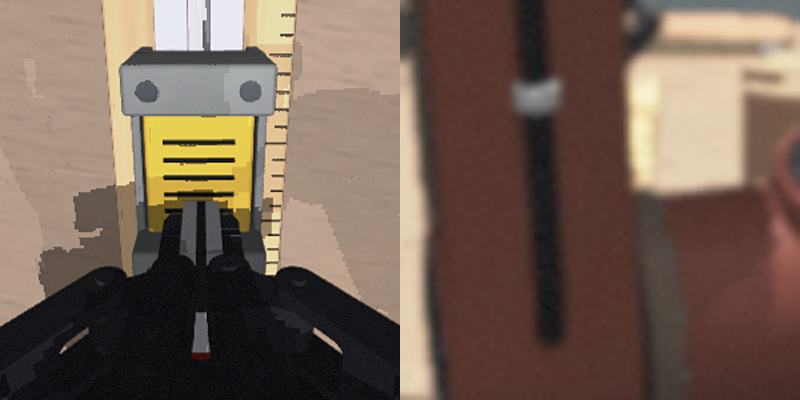

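The fingertip shows at about (200,203) in the left crop, over the plate near its shoulder, and it may be just short of contact. I go on down in small steps and watch the force.

Emit:
send_rows(
  rows=[
    {"grip": 0, "offset": [0, 0, 1.5], "spin": 0},
    {"grip": 0, "offset": [0, 0, 1.5], "spin": 0},
    {"grip": 0, "offset": [0, 0, 0], "spin": 0},
  ],
)

```text
time: 4.95
ee_pos: [0.5023, 0.172, 0.0599]
eef_rot: [0.0, 1.0, -0.017, -0.0]
wrist_force: [-0.0, 0.7, 0.4]
finger_gap: -0.0002
gripper_force: 0.0
```

```bash
python3 - <<'E'
from h import *
s=read_state();print(s['ee_pos'],s['joint_efforts'][1:3],s['joints'])
c=capture('wrist');im=c['img']
print('cam',-np.array(c['R']).T@c['t'])
p,st,m=blob(c,'yellow',(250,160,390,300))
for y in range(180,280,8):
    x=np.where(m[y])[0]
    if len(x): print(y,x.min(),x.max(),[ (np.linalg.norm(ray(c,(x.min()-.5,y),z)-ray(c,(x.max()+.5,y),z))*1e3).round(1) for z in(.061,.066,.071)], ray(c,(320,y),.071)[0].round(4))
f=cv2.resize(im[180:300,240:400],(800,600),interpolation=cv2.INTER_CUBIC)
cv2.imwrite('pics/w4.png',f[:,:,::-1])
E
```

```text
[0.50226292 0.17203928 0.05987154] [-33.92324209 -25.61275184] [1.97763132e-01 1.95794035e-01 1.94042563e+00 1.11050754e-05
 1.00582880e+00 1.80307325e+00]
cam [0.58741214 0.16857683 0.22888692]
188 281 358 [np.float64(44.4), np.float64(43.1), np.float64(41.7)] 0.541
196 279 358 [np.float64(45.9), np.float64(44.6), np.float64(43.2)] 0.5365
204 279 358 [np.float64(46.4), np.float64(45.0), np.float64(43.6)] 0.5319
212 279 358 [np.float64(46.8), np.float64(45.4), np.float64(44.0)] 0.5272
220 280 356 [np.float64(45.4), np.float64(44.1), np.float64(42.7)] 0.5225
228 280 339 [np.float64(35.7), np.float64(34.7), np.float64(33.6)] 0.5176
```

View pics/w4.png

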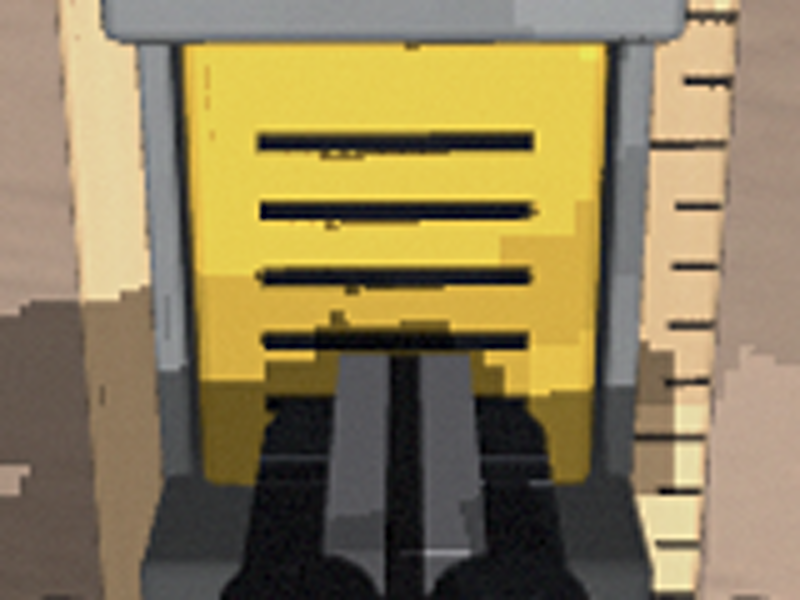

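The fingertips stand over the plate at about the fourth or fifth rib, but the image doesn't settle whether they touch. I lift 20 mm and compare joint efforts as an independent contact check.

Emit:
send_rows(
  rows=[
    {"grip": 0, "offset": [0, 0, -10], "spin": 0},
    {"grip": 0, "offset": [0, 0, -10], "spin": 0},
    {"grip": 0, "offset": [0, 0, 0], "spin": 0},
  ],
)

```text
time: 5.3
ee_pos: [0.5046, 0.1725, 0.0827]
eef_rot: [-0.001, 1.0, -0.017, 0.002]
wrist_force: [1.5, 0.1, -0.1]
finger_gap: 0.0002
gripper_force: 0.0
```

```bash
python3 - <<'E'
from h import *
s=read_state();print(s['time'],s['ee_pos'],s['joint_efforts'],s['wrist_force'])
c=capture('wrist');f=cv2.resize(c['img'][150:300,220:420],(800,600),interpolation=cv2.INTER_CUBIC)
cv2.imwrite('pics/w5.png',f[:,:,::-1])
p,st,m=blob(c,'yellow',(250,130,390,300))
for y in range(170,250,8):
    x=np.where(m[y])[0]
    if len(x): print(y,x.min(),x.max(),[ (np.linalg.norm(ray(c,(x.min()-.5,y),z)-ray(c,(x.max()+.5,y),z))*1e3).round(1) for z in(.061,.066,.071)])
E
```

```text
5.3 [0.50462648 0.17251135 0.08271653] [ 8.60816357e-02 -3.27637267e+01 -2.54123783e+01  1.83089120e-03
  1.63918175e-01 -3.44473889e-06] [ 1.50230607  0.13419578 -0.08134626]
186 284 355 [np.float64(46.5), np.float64(45.3), np.float64(44.1)]
194 285 355 [np.float64(46.2), np.float64(45.0), np.float64(43.8)]
202 285 354 [np.float64(46.0), np.float64(44.8), np.float64(43.6)]
210 285 354 [np.float64(46.4), np.float64(45.2), np.float64(44.0)]
218 286 351 [np.float64(44.2), np.float64(43.0), np.float64(41.8)]
226 286 292 [np.float64(4.7), np.float64(4.6), np.float64(4.5)]
234 286 293 [np.float64(5.5), np.float64(5.3), np.float64(5.2)]
242 287 290 [np.float64(2.8), np.float64(2.7), np.float64(2.6)]
```

View pics/w5.png

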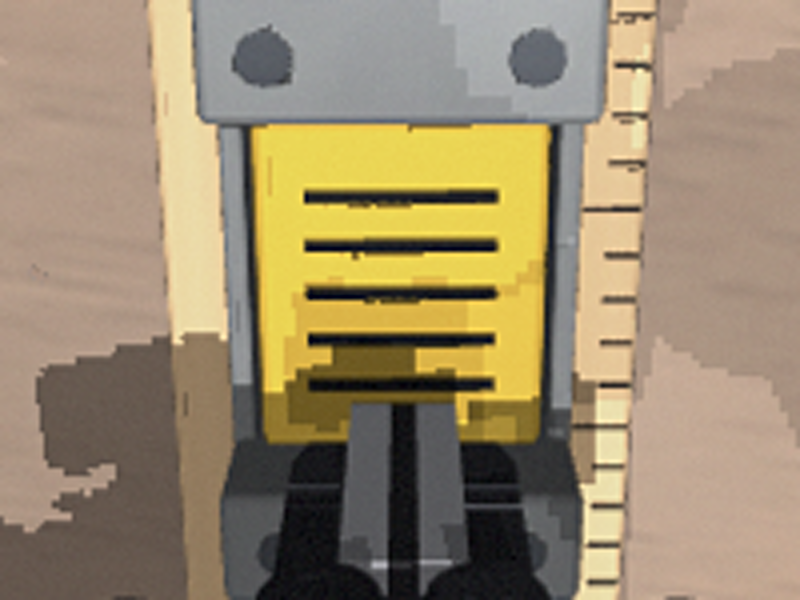

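The plate's apparent size gives the same height before and after, and the joint efforts barely changed, so the tip was not touching. Both suggest the reported height is several mm low. I go down again until force shows.

Emit:
send_rows(
  rows=[
    {"grip": 0, "offset": [0, 0, 10], "spin": 0},
    {"grip": 0, "offset": [0, 0, 10], "spin": 0},
    {"grip": 0, "offset": [0, 0, 1], "spin": 0},
    {"grip": 0, "offset": [0, 0, 1], "spin": 0},
    {"grip": 0, "offset": [0, 0, 0], "spin": 0},
  ],
)

```text
time: 5.85
ee_pos: [0.5022, 0.172, 0.0575]
eef_rot: [0.0, 1.0, -0.017, -0.0]
wrist_force: [-0.3, 0.4, 0.2]
finger_gap: 0.0
gripper_force: 0.0
```

Emit:
send_rows(
  rows=[
    {"grip": 0, "offset": [0, 0, 1.5], "spin": 0},
    {"grip": 0, "offset": [0, 0, 1.5], "spin": 0},
    {"grip": 0, "offset": [0, 0, 0], "spin": 0},
  ],
)

```text
time: 6.15
ee_pos: [0.5024, 0.1721, 0.055]
eef_rot: [-0.0, 1.0, -0.017, -0.0]
wrist_force: [0.3, -0.3, 0.3]
finger_gap: 0.0003
gripper_force: 0.0
```

```bash
python3 - <<'E'
from h import *
s=read_state();print(s['time'],s['ee_pos'],s['joint_efforts'])
c=capture('wrist');p,st,m=blob(c,'yellow',(240,150,400,300))
for y in range(180,240,8):
    x=np.where(m[y])[0]
    if len(x): print(y,x.min(),x.max(),[ (np.linalg.norm(ray(c,(x.min()-.5,y),z)-ray(c,(x.max()+.5,y),z))*1e3).round(1) for z in(.051,.061,.071)])
a=c['img'][150:300,220:420]
t=capture('top');b=t['img'][170:245,240:340]
f=lambda i:cv2.resize(i,(400,300),interpolation=cv2.INTER_CUBIC)
cv2.imwrite('pics/w6.png',np.hstack([f(a),f(b)])[:,:,::-1])
E
```

```text
6.15 [0.50244001 0.17207905 0.05503427] [-1.63785566e-02 -3.39987087e+01 -2.53909993e+01 -3.24843031e-04
 -2.63510307e-02  4.62223539e-06]
196 277 360 [np.float64(49.7), np.float64(46.9), np.float64(44.0)]
204 278 359 [np.float64(49.0), np.float64(46.2), np.float64(43.3)]
212 278 359 [np.float64(49.4), np.float64(46.6), np.float64(43.7)]
220 279 355 [np.float64(46.8), np.float64(44.1), np.float64(41.4)]
228 279 351 [np.float64(44.8), np.float64(42.2), np.float64(39.6)]
236 280 336 [np.float64(35.3), np.float64(33.3), np.float64(31.2)]
```

View pics/w6.png

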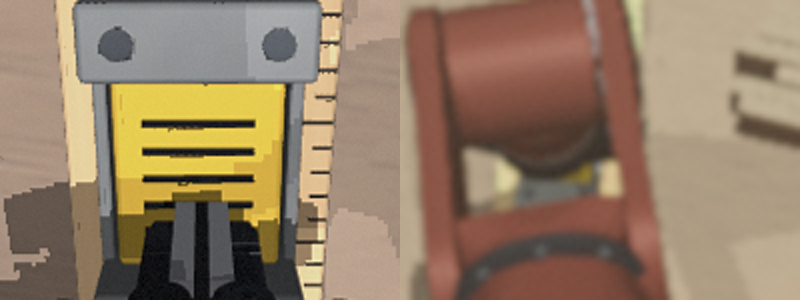

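The plate still reads about 62 mm high by its apparent width and the tip shadow is closing in, so there is no contact yet. I continue down.

Emit:
send_rows(
  rows=[
    {"grip": 0, "offset": [0, 0, 1.5], "spin": 0},
    {"grip": 0, "offset": [0, 0, 1.5], "spin": 0},
    {"grip": 0, "offset": [0, 0, 0], "spin": 0},
  ],
)

```text
time: 6.55
ee_pos: [0.5022, 0.172, 0.0518]
eef_rot: [0.0, 1.0, -0.017, -0.0]
wrist_force: [0.0, 0.1, -0.5]
finger_gap: 0.0
gripper_force: 0.0
```

Tracing the ray through the visible tip edge puts the real finger end about 15–25 mm above the reported TCP. Contact should then come at a reported z of about 0.045–0.055, so I continue carefully.

Emit:
send_rows(
  rows=[
    {"grip": 0, "offset": [0, 0, 1.5], "spin": 0},
    {"grip": 0, "offset": [0, 0, 1], "spin": 0},
    {"grip": 0, "offset": [0, 0, 0], "spin": 0},
  ],
)

```text
time: 6.85
ee_pos: [0.5023, 0.172, 0.0494]
eef_rot: [0.0, 1.0, -0.017, -0.0]
wrist_force: [0.2, 0.1, 0.9]
finger_gap: 0.0
gripper_force: 0.0
```

Emit:
send_rows(
  rows=[
    {"grip": 0, "offset": [0, 0, 1.5], "spin": 0},
    {"grip": 0, "offset": [0, 0, 1], "spin": 0},
    {"grip": 0, "offset": [0, 0, 0], "spin": 0},
  ],
)

```text
time: 7.15
ee_pos: [0.5023, 0.172, 0.0469]
eef_rot: [0.0, 1.0, -0.017, -0.0]
wrist_force: [-0.6, 0.1, -0.0]
finger_gap: 0.0001
gripper_force: 0.0
```

```bash
python3 - <<'E'
from h import *
s=read_state();print(s['time'],s['ee_pos'],s['joint_efforts'][1:3])
c=capture('wrist');p,st,m=blob(c,'yellow',(240,150,400,300))
cam=-np.array(c['R']).T@c['t'];print('cam',cam)
for y in range(188,260,8):
    x=np.where(m[y])[0]
    if len(x): print(y,x.min(),x.max(),[ (np.linalg.norm(ray(c,(x.min()-.5,y),z)-ray(c,(x.max()+.5,y),z))*1e3).round(1) for z in(.051,.061,.071)])
print([int(np.where(m[:,x])[0].max()) for x in (300,308,312,316,324,328,332,345)])
for y in (240,246,252):
  for x0 in(.50,.507,.513,): 
    a=ray(c,(316,y),.071);k=(x0-cam[0])/(a[0]-cam[0]);print(y,x0,(cam+k*(a-cam))[2].round(4))
print(c['img'][225:262:3,316].tolist())
E
```

```text
7.15 [0.5022926  0.1720131  0.04686067] [-34.20264959 -25.0109446 ]
cam [0.58743484 0.16858108 0.21589902]
196 349 360 [np.float64(6.8), np.float64(6.4), np.float64(5.9)]
204 275 361 [np.float64(49.5), np.float64(46.5), np.float64(43.5)]
212 276 361 [np.float64(49.4), np.float64(46.4), np.float64(43.4)]
220 276 360 [np.float64(49.3), np.float64(46.3), np.float64(43.3)]
228 277 353 [np.float64(45.0), np.float64(42.3), np.float64(39.6)]
236 277 349 [np.float64(43.1), np.float64(40.5), np.float64(37.9)]
244 277 333 [np.float64(34.0), np.float64(31.9), np.float64(29.9)]
[243, 244, 244, 244, 243, 244, 244, 236]
240 0.5 0.0369
240 0.507 0.0512
240 0.513 0.0635
246 0.5 0.0453
246 0.507 0.0589
246 0.513 0.0706
252 0.5 0.053
252 0.507 0.066
252 0.513 0.0772
[[228, 201, 79], [235, 209, 82], [21, 22, 32], [127, 104, 38], [229, 202, 80], [230, 202, 80], [241, 211, 81], [17, 22, 28], [211, 172, 65], [84, 83, 89], [83, 83, 85], [85, 83, 87], [84, 81, 87]]
```

Emit:
send_rows(
  rows=[
    {"grip": 0, "offset": [0, 0, 1.5], "spin": 0},
    {"grip": 0, "offset": [0, 0, 1.5], "spin": 0},
    {"grip": 0, "offset": [0, 0, 0], "spin": 0},
  ],
)

```text
time: 7.5
ee_pos: [0.5044, 0.1721, 0.0459]
eef_rot: [-0.0, 1.0, -0.017, 0.002]
wrist_force: [-0.0, -0.7, 5.9]
finger_gap: -0.0
gripper_force: 3.1
```

First contact is 5.9 N, but it could be the shoulder rather than the plate. I lift, shift 10 mm toward the middle of the plate and go down again.

Emit:
send_rows(
  rows=[
    {"grip": 0, "offset": [0, 0, -5], "spin": 0},
    {"grip": 0, "offset": [0, 0, -5], "spin": 0},
    {"grip": 0, "offset": [5, 0, 0], "spin": 0},
    {"grip": 0, "offset": [5, 0, 0], "spin": 0},
    {"grip": 0, "offset": [0, 0, 5], "spin": 0},
    {"grip": 0, "offset": [0, 0, 3], "spin": 0},
    {"grip": 0, "offset": [0, 0, 0], "spin": 0},
    {"grip": 0, "offset": [0, 0, 0], "spin": 0},
  ],
)

```text
time: 8.3
ee_pos: [0.5126, 0.1717, 0.0459]
eef_rot: [0.0, 1.0, -0.017, 0.0]
wrist_force: [0.5, 0.1, 0.1]
finger_gap: 0.0003
gripper_force: 0.4
```

Emit:
send_rows(
  rows=[
    {"grip": 0, "offset": [0, 0, 1], "spin": 0},
    {"grip": 0, "offset": [0, 0, 1], "spin": 0},
    {"grip": 0, "offset": [0, 0, 0], "spin": 0},
  ],
)

```text
time: 8.6
ee_pos: [0.5141, 0.1717, 0.0459]
eef_rot: [0.0, 1.0, -0.017, 0.001]
wrist_force: [-0.8, -2.4, 8.4]
finger_gap: -0.0001
gripper_force: 4.0
```

Contact comes at the same height, so this is the plate, and the reported TCP sits about 25 mm too low. I press the plate down.

Emit:
send_rows(
  rows=[
    {"grip": 0, "offset": [0, 0, 2], "spin": 0},
    {"grip": 0, "offset": [0, 0, 2], "spin": 0},
    {"grip": 0, "offset": [0, 0, 2], "spin": 0},
    {"grip": 0, "offset": [0, 0, 2], "spin": 0},
    {"grip": 0, "offset": [0, 0, 1], "spin": 0},
    {"grip": 0, "offset": [0, 0, 0], "spin": 0},
    {"grip": 0, "offset": [0, 0, 0], "spin": 0},
  ],
)

```text
time: 9.3
ee_pos: [0.5155, 0.1717, 0.0382]
eef_rot: [0.0, 1.0, -0.017, 0.003]
wrist_force: [-0.7, -2.0, 12.9]
finger_gap: 0.0001
gripper_force: 6.5
```

Emit:
send_rows(
  rows=[
    {"grip": 0, "offset": [-3, 0, 0], "spin": 0},
    {"grip": 0, "offset": [-5, 0, 0], "spin": 0},
    {"grip": 0, "offset": [-5, 0, 0], "spin": 0},
    {"grip": 0, "offset": [-5, 0, 0], "spin": 0},
    {"grip": 0, "offset": [-5, 0, 0], "spin": 0},
    {"grip": 0, "offset": [-5, 0, 0], "spin": 0},
    {"grip": 0, "offset": [-5, 0, 0], "spin": 0},
    {"grip": 0, "offset": [-5, 0, 0], "spin": 0},
    {"grip": 0, "offset": [-5, 0, 0], "spin": 0},
    {"grip": 0, "offset": [-5, 0, 0], "spin": 0},
    {"grip": 0, "offset": [-5, 0, 0], "spin": 0},
    {"grip": 0, "offset": [-5, 0, 0], "spin": 0},
    {"grip": 0, "offset": [-2, 0, 0], "spin": 0},
    {"grip": 0, "offset": [0, 0, 0], "spin": 0},
  ],
)

```text
time: 10.7
ee_pos: [0.4558, 0.1737, 0.0382]
eef_rot: [0.0, 1.0, -0.017, 0.003]
wrist_force: [-0.7, -2.8, 12.4]
finger_gap: -0.0002
gripper_force: 6.5
```

```bash
python3 - <<'E'
from h import *
s=read_state();print(s['time'],s['ee_pos'],s['wrist_force'])
c=capture('wrist');b,st,m=blob(c,'blue',(260,0,380,150));print(st)
p,st,m=blob(c,'yellow',(240,150,400,300));print(st, [int(np.where(m[:,x])[0].min()) for x in (300,320,340)],'far plate edge x',ray(c,(320,st[1]),.0405)[:2])
E
```

```text
10.7 [0.45583919 0.17366348 0.03817186] [-0.71866315 -2.82375198 12.39456565]Traceback (most recent call last):
  File "<stdin>", line 3, in <module>
  File "h.py", line 8, in blob
    i=1+np.argmax(st[1:,4]);return ce[i],st[i],l==i
        ~~~~~~~~~^^^^^^^^^^
    return _wrapfunc(a, 'argmax', axis=axis, out=out, **kwds)
    return bound(*args, **kwds)
ValueError: attempt to get argmax of an empty sequence
```

The block is following the fingers with little force. I go on slowly toward the collar.

Emit:
send_rows(
  rows=[
    {"grip": 0, "offset": [-3, 0, 0], "spin": 0},
    {"grip": 0, "offset": [-3, 0, 0], "spin": 0},
    {"grip": 0, "offset": [-3, 0, 0], "spin": 0},
    {"grip": 0, "offset": [-3, 0, 0], "spin": 0},
    {"grip": 0, "offset": [-3, 0, 0], "spin": 0},
    {"grip": 0, "offset": [0, 0, 0], "spin": 0},
  ],
)

```text
time: 11.35
ee_pos: [0.4408, 0.1742, 0.0381]
eef_rot: [0.0, 1.0, -0.017, 0.003]
wrist_force: [-0.5, -2.9, 12.7]
finger_gap: -0.0002
gripper_force: 6.5
```

Emit:
send_rows(
  rows=[
    {"grip": 0, "offset": [-2, 0, 0], "spin": 0},
    {"grip": 0, "offset": [-2, 0, 0], "spin": 0},
    {"grip": 0, "offset": [0, 0, 0], "spin": 0},
  ],
)

```text
time: 11.65
ee_pos: [0.4371, 0.1743, 0.0381]
eef_rot: [0.0, 1.0, -0.017, 0.003]
wrist_force: [0.2, -3.3, 13.6]
finger_gap: -0.0002
gripper_force: 6.5
```

Emit:
send_rows(
  rows=[
    {"grip": 0, "offset": [-1, 0, 0], "spin": 0},
    {"grip": 0, "offset": [-1, 0, 0], "spin": 0},
    {"grip": 0, "offset": [0, 0, 0], "spin": 0},
  ],
)

```text
time: 11.95
ee_pos: [0.4355, 0.1744, 0.0382]
eef_rot: [0.0, 1.0, -0.017, 0.004]
wrist_force: [0.3, -3.8, 12.6]
finger_gap: 0.0003
gripper_force: 6.5
```

Emit:
send_rows(
  rows=[
    {"grip": 0, "offset": [-1, 0, 0], "spin": 0},
    {"grip": 0, "offset": [-1, 0, 0], "spin": 0},
    {"grip": 0, "offset": [0, 0, 0], "spin": 0},
  ],
)

```text
time: 12.25
ee_pos: [0.4355, 0.1744, 0.0389]
eef_rot: [0.0, 1.0, -0.017, 0.006]
wrist_force: [1.8, -3.6, 12.6]
finger_gap: -0.0001
gripper_force: 6.4
```

Emit:
send_rows(
  rows=[
    {"grip": 0, "offset": [-1, 0, 0], "spin": 0},
    {"grip": 0, "offset": [-1, 0, 0], "spin": 0},
    {"grip": 0, "offset": [0, 0, 0], "spin": 0},
  ],
)

```text
time: 12.55
ee_pos: [0.4354, 0.1745, 0.0397]
eef_rot: [0.0, 1.0, -0.017, 0.008]
wrist_force: [5.8, -5.0, 12.3]
finger_gap: 0.0002
gripper_force: 6.2
```

The x position has stopped at 0.4355 while the force rises to 5.8 N, so the block is up against the collar (about 0.4345 was expected). I relax the push slightly and lift straight up.

Emit:
send_rows(
  rows=[
    {"grip": 0, "offset": [1, 0, 0], "spin": 0},
    {"grip": 0, "offset": [0, 0, -2], "spin": 0},
    {"grip": 0, "offset": [0, 0, -2], "spin": 0},
    {"grip": 0, "offset": [0, 0, -2], "spin": 0},
    {"grip": 0, "offset": [0, 0, -2], "spin": 0},
    {"grip": 0, "offset": [0, 0, -2], "spin": 0},
    {"grip": 0, "offset": [0, 0, -3], "spin": 0},
    {"grip": 0, "offset": [0, 0, -10], "spin": 0},
    {"grip": 0, "offset": [0, 0, -20], "spin": 0},
    {"grip": 0, "offset": [0, 0, -30], "spin": 0},
    {"grip": 0, "offset": [10, 0, -40], "spin": 0},
    {"grip": 0, "offset": [25, 0, -40], "spin": 0},
    {"grip": 0, "offset": [25, 0, -40], "spin": 0},
    {"grip": 0, "offset": [25, 0, -20], "spin": 0},
    {"grip": 0, "offset": [0, 0, 0], "spin": 0},
    {"grip": 0, "offset": [0, 0, 0], "spin": 0},
  ],
)

```text
time: 14.15
ee_pos: [0.5126, 0.1717, 0.2476]
eef_rot: [0.0, 1.0, -0.017, -0.001]
wrist_force: [-0.7, 0.2, -0.7]
finger_gap: 0.0001
gripper_force: 0.0
```

```bash
python3 - <<'E'
from h import *
s=read_state();print(s['time'],s['ee_pos'],s['wrist_force'])
c=capture('wrist');t=capture('top')
f=lambda i:cv2.resize(i,(400,300),interpolation=cv2.INTER_CUBIC)
cv2.imwrite('pics/end.png',np.hstack([f(c['img'][150:330,200:440]),f(t['img'][190:280,220:340])])[:,:,::-1])
E
```

```text
14.15 [0.51263267 0.17166823 0.24759815] [-0.74997498  0.24622906 -0.72975457]
```

View pics/end.png

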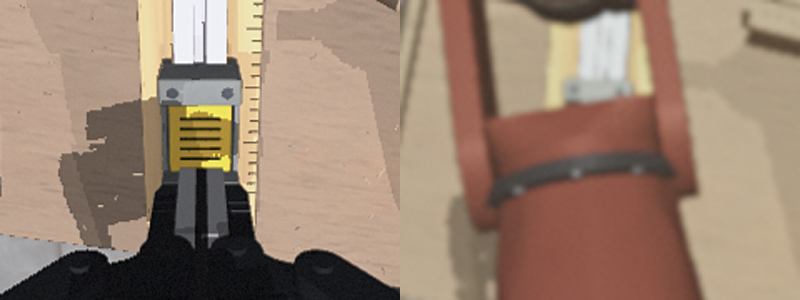

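The block now stands well toward the near end and the fingers hide the collar. I swing the arm aside and measure the plate-to-collar distance numerically in the top view.

Emit:
send_rows(
  rows=[
    {"grip": 0, "offset": [0, 40, 0], "spin": 0},
    {"grip": 0, "offset": [0, 40, 0], "spin": 0},
    {"grip": 0, "offset": [0, 40, 0], "spin": 0},
    {"grip": 0, "offset": [0, 40, 0], "spin": 0},
    {"grip": 0, "offset": [0, 40, 0], "spin": 0},
    {"grip": 0, "offset": [0, 40, 0], "spin": 0},
    {"grip": 0, "offset": [0, 40, 0], "spin": 0},
    {"grip": 0, "offset": [0, 40, 0], "spin": 0},
    {"grip": 0, "offset": [0, 0, 0], "spin": 0},
    {"grip": 0, "offset": [0, 0, 0], "spin": 0},
  ],
)

```text
time: 15.25
ee_pos: [0.5006, -0.1476, 0.2461]
eef_rot: [-0.001, 1.0, -0.018, -0.002]
wrist_force: [-0.6, -0.5, 0.3]
finger_gap: -0.0002
gripper_force: 0.0
```

```bash
python3 - <<'E'
from h import *
s=read_state();print(s['time'],s['ee_pos'])
t=capture('top');P={}
for k,z in(('yellow',.071),('red',.063)):
    p,st,m=blob(t,k,(262,200,290,265));P[k]=ray(t,p,z);print(k,p,st,P[k])
print((P['yellow']-P['red'])[0])
h=cv2.cvtColor(t['img'],cv2.COLOR_RGB2HSV)
for x in(270,284):print(x,[(y,*h[y,x].tolist()) for y in range(238,262)])
E
```

```text
15.25 [ 0.50064706 -0.14762301  0.24613353]
yellow [277.953125 231.403125] [270 221  17  21 320] [0.43585283 0.17523379 0.071     ]
red [282.68627451 254.09803922] [278 251   9   7  51] [0.37372707 0.16032477 0.063     ]
0.06212575359196676
270 [(238, 30, 132, 206), (239, 30, 138, 207), (240, 29, 134, 202), (241, 29, 95, 183), (242, 33, 32, 170), (243, 39, 10, 172), (244, 51, 11, 164), (245, 47, 12, 153), (246, 49, 13, 162), (247, 47, 13, 174), (248, 46, 17, 167), (249, 16, 35, 140), (250, 6, 125, 151), (251, 4, 170, 186), (252, 4, 174, 207), (253, 4, 174, 212), (254, 4, 174, 212), (255, 4, 172, 207), (256, 4, 130, 188), (257, 9, 44, 172), (258, 34, 10, 187), (259, 42, 6, 202), (260, 36, 6, 204), (261, 36, 6, 206)]
284 [(238, 30, 148, 223), (239, 30, 149, 223), (240, 30, 150, 220), (241, 29, 138, 212), (242, 27, 87, 194), (243, 30, 26, 179), (244, 47, 13, 179), (245, 51, 11, 168), (246, 51, 11, 160), (247, 49, 12, 171), (248, 45, 11, 179), (249, 40, 14, 165), (250, 11, 56, 141), (251, 4, 142, 156), (252, 4, 174, 188), (253, 4, 173, 208), (254, 4, 172, 212), (255, 4, 175, 210), (256, 4, 172, 202), (257, 4, 137, 179), (258, 8, 46, 154), (259, 48, 8, 167), (260, 60, 4, 183), (261, 50, 4, 184)]
```

```bash
python3 -c "
from rig import *
print(manip.job_done())"
```

```text
the job is handed in; nothing more can be done
None
```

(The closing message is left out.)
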